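# Find the lid that no longer seals and hold it open

## Robot

A 6-joint arm with a two-finger parallel gripper is mounted at the origin on the work surface. World frame = base frame: x ahead of the robot, y to its left, z up, the work surface at z = 0. Lengths are in m, angles in rad, forces in N, time in s.
With the tool pointing down it reaches from about 0.4 to 0.825 m from the base axis. Payload 7 kg.
Tool frame: the origin (TCP) lies at the very end of the fingers, on their centre line; the grasp point (between the pads) lies 19 mm behind it; z points along the fingers, x is the direction in which the jaws open and shut, and the axes are right-handed (so a half turn about z gives the same grasp; the last joint's range is limited). The gripper opens to 88 mm and grips with 3 to 60 N. Pads are 19 mm wide; open, the fingers measure 130 mm over their backs; the gripper's body (78 mm by 193 mm) begins 47 mm behind the grasp point.
Start: joints at [1.614, 0.359, 0.012, 0, -1.224, -0.288], TCP at [0.164, 0.655, 0.188] pointing down, gripper open.
Joint ranges: [-3.07, 3.07], [-1.43, 2.12], [-1.02, 1.25], [-3.03, 1.67], [-3.05, -0], [-3.03, 3.03]. Speed limits (rad/s): [2.39, 2.39, 3.01, 3.14, 3.14, 3.14].

## Interface

Orientations are given as [roll, pitch, yaw] about the fixed x, y, z axes, in that order (R = Rz(yaw) Ry(pitch) Rx(roll)).
In Python, from station import telemetry, grab_frame, arm, regions_of, pinpoint gives the robot as it stands. The module is installed in compiled form; this text tells all that it offers.
- The arm moves only by the shell command python3 -m inch 'ROWS' [FORCE]. ROWS is text: rows parted by semicolons, each of 7 numbers parted by spaces: the opening, from 0 (shut) to 1 (fully open), then the shift along the world's x, y, z in cm, then the turn, a rotation vector about the world's x, y, z in degrees. A call has 1 to 12 rows; each row is the pose to reach, as a shift and turn from the pose measured when the call began; what a row does not reach only later rows make up. A row lasts 1/8 s, in which the tool goes at most 62.5 mm and 10.7 degrees, less where a joint would pass 70% of its speed; a pose out of reach is approached as far as the arm can. A call with a gripper value outside its range is refused whole. The fingers move at their own pace and stop on an object; FORCE is the grip in N (left out, the last holds). Time passes only in rows, so rows that repeat a pose let the fingers close. It gives the time, the measured TCP pose, the force and the opening at its end, in the units of the state.
- telemetry.get_state(): the state, without advancing time (a new reading comes with each control period).
- grab_frame(name): name is "side" or "top"; returns a dict with "pixels" (400x640x3 uint8, red, green, blue), "fx", "fy", "cx", "cy" (pixels), "R" (3x3) and "t" (3): a world point X has camera coordinates R X + t. Camera axes: x right, y down, z forward; pixel columns grow to the right and rows downward; lengths in m; the calibration is good to about 2 mm. A picture is of the moment at which its call begins. There is no depth.
- arm.job_done(): hands the job in, once; it reports no verdict.
Trained networks look in the newest picture that a camera, given by its name, has taken for a name from the list of things; names that differ only in an ending like _2 or _b are one class to them, and where a whole thing is asked for, a point or a joint stands for the part that bears it (a point fixed in the world has none). Each returns a list of dicts, best first, with "p" (0 to 1); they miss things now and then, are a little off and sometimes report something else, mostly with a low value. They report only what shows in the picture. A call takes as long as a camera call.
- regions_of(camera, name): "pixels" (400x640 bool, what is visible of it) and "bbox" ([left, top, right, bottom] in pixels, round what is visible of it).
- pinpoint(camera, name): "location" ([column, row] in pixels: a listed point, or the origin of a listed thing).
The state is a dict: "t": time; "q": joint angles; "qd": joint speeds; "joint_efforts": joint torques, N m; "eef_pos": TCP position; "ee_rot": TCP orientation; "force": force on the tool from outside, world axes, zero at the start; "moment": the same for the moment, N m; "width": finger opening in m.
Only numpy, scipy, OpenCV 4.12 (cv2) and the standard library are available. Lean on these libraries where they do the work, as an engineer would, in place of code of your own. Each camera call takes 0.05 s, during which the arm holds its last target. There are 200 camera calls.

## Task

One of the three pots on the tester stand has a lid that no longer catches: tap all three lids in turn, from your left to your right, to feel which one gives. Then lift that lid by its knob to at least 45 degrees and finish while still holding it open and still, so that I can see to its seal. Leave the other two lids shut and do not shift the things standing around.

Things in the scene. Friction and masses are not known exactly. Their poses are not given: they have to be found in the camera images.
- stand: Tester stand fixed to the table: beech board 136 (x) x 376 (y) x 28 mm high, steel wire rail round it at 56 mm height. Three glass pots, 76 mm in diameter, with hinged steel lids stand in it in a row along its y, 115 mm apart. Origin: centre of its underside; x points away from the robot, y to the robot's left, z up.
- left_lid (a point): Left place of the stand as the robot sees it: centre of the lid's top face while shut, 119 mm above the table; fixed to the stand. Axes as the stand's. Lid: round, steel, 83 mm across, 8 mm thick, hinged on its far side; hinge pin along the stand's y, 47 mm beyond (+x) this point and 10 mm below it. One of the three lids is loose, all look alike.
- left_knob (a point): Left place: centre of the lid's steel ball knob while shut, 145 mm above the table; fixed to the stand. Ball 18 mm in diameter on an 8 mm neck, 26 mm above the lid's top face, 20 mm nearer the robot than the lid's centre. From the hinge pin: 67 mm towards -x and 36 mm up, so it rises on an arc of 76 mm radius.
- middle_lid (a point): Middle place of the stand as the robot sees it: centre of the lid's top face while shut, 119 mm above the table; fixed to the stand. Axes as the stand's. Lid: round, steel, 83 mm across, 8 mm thick, hinged on its far side; hinge pin along the stand's y, 47 mm beyond (+x) this point and 10 mm below it. One of the three lids is loose, all look alike.
- middle_knob (a point): Middle place: centre of the lid's steel ball knob while shut, 145 mm above the table; fixed to the stand. Ball 18 mm in diameter on an 8 mm neck, 26 mm above the lid's top face, 20 mm nearer the robot than the lid's centre. From the hinge pin: 67 mm towards -x and 36 mm up, so it rises on an arc of 76 mm radius.
- right_lid (a point): Right place of the stand as the robot sees it: centre of the lid's top face while shut, 119 mm above the table; fixed to the stand. Axes as the stand's. Lid: round, steel, 83 mm across, 8 mm thick, hinged on its far side; hinge pin along the stand's y, 47 mm beyond (+x) this point and 10 mm below it. One of the three lids is loose, all look alike.
- right_knob (a point): Right place: centre of the lid's steel ball knob while shut, 145 mm above the table; fixed to the stand. Ball 18 mm in diameter on an 8 mm neck, 26 mm above the lid's top face, 20 mm nearer the robot than the lid's centre. From the hinge pin: 67 mm towards -x and 36 mm up, so it rises on an arc of 76 mm radius.
- loose_lid (a joint): Opening angle (rad) of the loose lid, at any of the three places; 0 shut or pressed, grows as its near edge rises, 1.1 at its stop. It sits on a soft rubber seal only: pressed on the knob it sinks 4.5 mm (mid-lid 3 mm), down to a stop at 4 to 5 N, and springs back; it lifts with about 1 N and falls shut when let go.
- firm_lid_1 (a joint): Opening angle (rad) of one of the two firm lids, at either of the other places; 0 shut. Held by its spring catch: does not give when pressed; forcing it up takes over 20 N.
- firm_lid_2 (a joint): Opening angle (rad) of one of the two firm lids, at either of the other places; 0 shut. Held by its spring catch: does not give when pressed; forcing it up takes over 20 N.
- pump_bottle: Bystander: white foam bottle, 48 mm diameter, 140 mm high, black pump head; loose, standing. Origin: centre of its underside.
- tube: Bystander: white cream tube standing on its metal cap, 47 mm diameter, 138 mm high; loose. Origin: centre of its underside.
- carton: Bystander: white carton 45 x 45 x 125 mm, standing, loose. Origin: centre of its underside.
- bowl: Bystander: small wooden bowl, 90 mm across, 40 mm high, loose. Origin: centre of its underside.

How it is judged:
On the way, in this order (a step that is already met when the one before it is completed fails the run):
1. the left lid is tapped (horizontal distance between the grasp point and left_lid below 0.05 m and contact force between the fingers and anything else above 1 N), for 0.01 s.
2. the middle lid is tapped (horizontal distance between the grasp point and middle_lid below 0.05 m and contact force between the fingers and anything else above 1 N), for 0.01 s.
3. the right lid is tapped (horizontal distance between the grasp point and right_lid below 0.05 m and contact force between the fingers and anything else above 1 N), for 0.01 s.
4. the loose lid is lifted open (value of joint loose_lid above 0.7 rad), for 0.2 s.
At the end, for the whole second after the job is handed in: The loose lid is open by at least 0.70 rad (40 degrees), moves slower than 0.3 rad/s and the fingers are holding it (contact over 0.3 N); the two firm lids are shut to within 0.05 rad (value of joint loose_lid above 0.7 rad and velocity of joint loose_lid between -0.3 and 0.3 rad/s and contact force between the fingers and anything else above 0.3 N and value of joint each of firm_lid_1, firm_lid_2 below 0.05 rad); the arm keeps its last pose, push and grip.
It fails at once if a firm lid is forced open (more than 0.06 rad) (value of joint any of firm_lid_1, firm_lid_2 above 0.06 rad).
It fails at once if a bystander is shifted by more than 30 mm or tipped (distance of any of pump_bottle, tube, carton, bowl from where it was at the start of the episode above 0.03 m or angle between any of pump_bottle, tube, carton, bowl's own z axis and vertical above 0.5 rad).
It also fails if it takes over 43 s, if anything falls off the work surface, if the arm or the gripper's body presses on something with over 40 N, if the wrist force passes 120 N, or if a joint passes its speed limit or range.

## Working session

There is one attempt and no reset: what is moved stays moved. The work goes in short steps, Python scripts to look and compute and a shell command to move; the robot and the scene stay as the last step left them, time stands still between calls to the robot, and variables do not carry over. Pictures are saved under pics/ and viewed, about 8 in all and at most 12, crops included, and the job is handed in when it is done.

```bash
mkdir -p pics; cat > h.py <<'E'
import numpy as np,cv2
from station import telemetry, grab_frame, arm, regions_of, pinpoint
def tri(fs,ps):
    A=[];b=[]
    for f,p in zip(fs,ps):
        K=np.array([[f["fx"],0,f["cx"]],[0,f["fy"],f["cy"]],[0,0,1]])
        P=K@np.c_[np.array(f["R"]),np.array(f["t"])]
        for i in (0,1):
            r=p[i]*P[2]-P[i];A.append(r[:3]);b.append(-r[3])
    x=np.linalg.lstsq(np.array(A),np.array(b),rcond=None)[0];return x
def onz(f,p,z):
    R=np.array(f["R"]);c=-R.T@np.array(f["t"])
    d=R.T@np.array([(p[0]-f["cx"])/f["fx"],(p[1]-f["cy"])/f["fy"],1]);return c+d*(z-c[2])/d[2]
E
python3 - <<'E'
from h import *
F={n:grab_frame(n) for n in("side","top")}
cv2.imwrite("pics/a.png",np.vstack([F["side"]["pixels"],F["top"]["pixels"]])[:,:,::-1][:, :] if 0 else cv2.resize(np.vstack([F["side"]["pixels"],F["top"]["pixels"]]),(480,600))[:,:,::-1])
for n in F: cv2.imwrite(f"pics/{n}0.png",F[n]["pixels"][:,:,::-1])
Z=dict(stand=0,left_lid=.119,left_knob=.145,middle_lid=.119,middle_knob=.145,right_lid=.119,right_knob=.145,pump_bottle=0,tube=0,carton=0,bowl=0)
for k,z in Z.items():
    for n in F:
        for d in pinpoint(n,k)[:2]: print(k,n,round(d["p"],2),np.round(d["location"]),np.round(onz(F[n],d["location"],z),3))
s=telemetry.get_state();print(s["t"],s["eef_pos"],s["ee_rot"],s["force"])
E
```

```text
stand side 0.73 [280. 213.] [0.49  0.107 0.   ]
stand top 0.82 [295. 242.] [0.497 0.098 0.   ]
left_lid side 0.84 [271. 164.] [0.486 0.212 0.119]
left_knob side 0.41 [273. 177.] [0.479 0.106 0.145]
left_knob top 0.57 [233. 262.] [0.461 0.214 0.145]
middle_lid side 0.72 [280. 184.] [0.497 0.1   0.119]
middle_knob side 0.89 [276. 178.] [0.487 0.1   0.145]
middle_knob top 0.73 [287. 254.] [0.477 0.104 0.145]
right_lid side 0.87 [293. 207.] [ 0.515 -0.007  0.119]
right_lid top 0.21 [288. 252.] [0.479 0.105 0.119]
right_knob side 0.6 [289. 201.] [ 0.505 -0.01   0.145]
right_knob top 0.78 [341. 243.] [ 0.496 -0.007  0.145]
pump_bottle side 0.78 [271. 161.] [0.503 0.404 0.   ]
pump_bottle side 0.27 [295. 208.] [0.539 0.121 0.   ]
pump_bottle top 0.93 [177. 238.] [0.51  0.385 0.   ]
tube side 0.94 [298. 288.] [ 0.487 -0.187  0.   ]
tube top 0.56 [410. 245.] [ 0.486 -0.182  0.   ]
carton side 0.95 [350. 267.] [ 0.637 -0.155  0.   ]
carton side 0.68 [270. 165.] [0.498 0.383 0.   ]
carton top 0.8 [394. 186.] [ 0.631 -0.148  0.   ]
carton top 0.4 [341. 239.] [ 0.502 -0.014  0.   ]
bowl side 0.64 [332. 188.] [0.682 0.192 0.   ]
bowl top 0.76 [260. 168.] [0.681 0.182 0.   ]
1.2 [0.16362999 0.65484847 0.18825984] [-3.14158766e+00  6.14464179e-06 -1.81562278e+00] [ 0.05594875 -0.16825519  0.14986268]
```

View pics/side0.png

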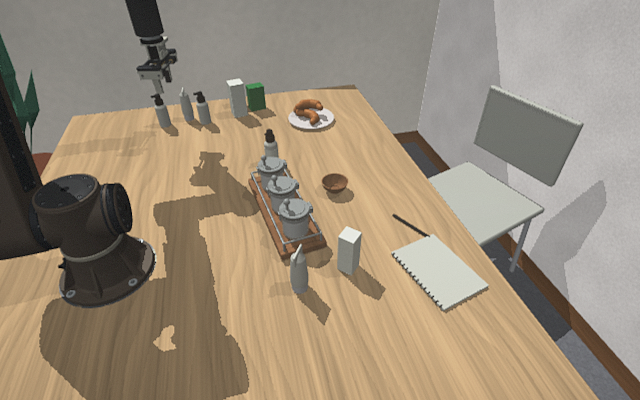

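View pics/top0.png

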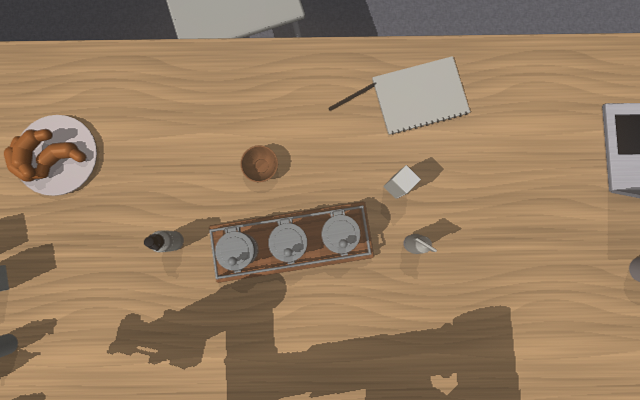

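Side: the stand spans about (250,170)–(325,255), pots at about (271,164), (281,185), (294,208); the bottle stands behind it and the tube and carton in front. Top: lids at about (234,250), (287,242), (341,234). I'll refine the knob positions from a crop.

```bash
python3 - <<'E'
import cv2,numpy as np
a=cv2.imread("pics/side0.png")[145:245,240:340];b=cv2.imread("pics/top0.png")[190:290,200:380]
a=cv2.resize(a,(400,400),interpolation=2);b=cv2.resize(b,(720,400),interpolation=2)
c=np.zeros((590,800,3),np.uint8)
a=cv2.resize(a,None,fx=.0+1,fy=1)
cv2.imwrite("pics/c1.png",np.hstack([cv2.resize(a,(300,300)),cv2.resize(b,(500,300))*0]) if 0 else b)
cv2.imwrite("pics/c2.png",cv2.resize(a,(600,600),interpolation=2))
E
```

```text
(no output)
```

View pics/c1.png

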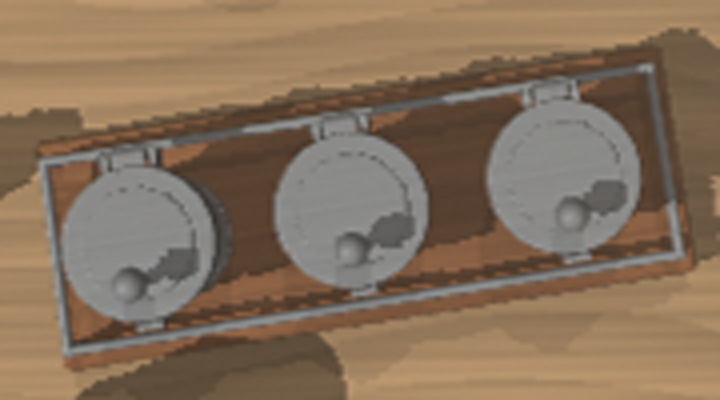

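View pics/c2.png

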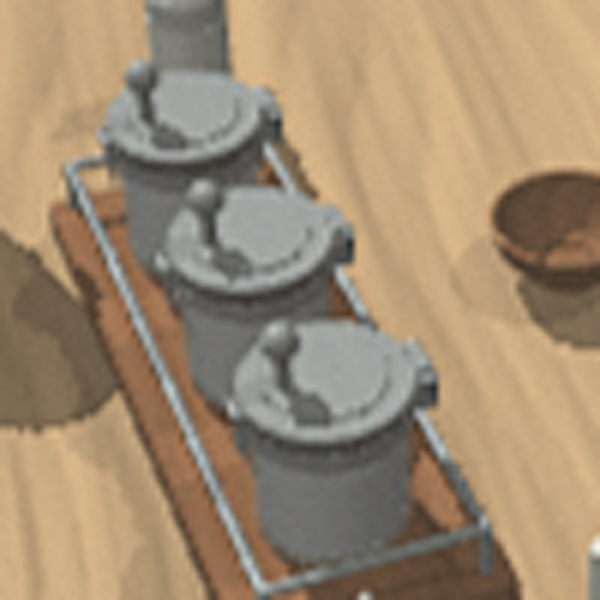

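The knobs show at top crop (130,285), (352,249), (573,214) and side crop (141,77), (205,195), (280,341).

```bash
python3 - <<'E'
from h import *
F=[grab_frame("top"),grab_frame("side")]
T=[(130,285),(352,249),(573,214)];S=[(141,77),(205,195),(280,341)]
P=[]
for t,s in zip(T,S):
    t=(200+(t[0]+.5)/4-.5,190+(t[1]+.5)/4-.5);s=(240+(s[0]+.5)/6-.5,145+(s[1]+.5)/6-.5)
    x=tri(F,[t,s]);P.append(x);print(np.round(x,4),np.round(onz(F[0],t,.145),4),np.round(onz(F[1],s,.145),4))
d=P[0]-P[2];yaw=np.degrees(np.arctan2(-d[0],d[1]));print(np.linalg.norm(d[:2]),yaw)
s=telemetry.get_state();print(s["eef_pos"],np.degrees(s["ee_rot"]))
for p in P: print(np.round((p-s["eef_pos"])*100,2))
E
```

```text
[0.4638 0.2162 0.1453] [0.4631 0.2163 0.145 ] [0.4644 0.2165 0.145 ]
[0.4804 0.102  0.1481] [0.4798 0.1023 0.145 ] [0.4812 0.1061 0.145 ]
[ 0.4966 -0.0117  0.1456] [ 0.4961 -0.0117  0.145 ] [ 0.4972 -0.0111  0.145 ]
0.2302565324609244 8.206878861405945
[0.16361137 0.6548508  0.18825371] [ 1.79999320e+02  8.39042071e-04 -1.04027290e+02]
[ 30.01 -43.87  -4.29]
[ 31.68 -55.29  -4.02]
[ 33.3  -66.66  -4.27]
```

```bash
python3 -m inch '0 2 -3 2 0 0 0; 0 5 -7 2 0 0 5; 0 8 -12 2 0 0 10; 0 12 -17 2 0 0 15; 0 16 -22.5 2 0 0 20; 0 19 -28 2 0 0 22.2; 0 22.5 -33 2 0 0 22.2; 0 26 -38 1.5 0 0 22.2; 0 29 -42 0 0 0 22.2; 0 30 -43.9 -1 0 0 22.2; 0 30 -43.9 -1.8 0 0 22.2; 0 30 -43.9 -1.8 0 0 22.2' 10
```

```text
t: 2.8
eef_pos: [0.4632, 0.216, 0.1699]
ee_rot: [3.141, -0.0, -1.428]
force: [-0.7, 0.2, -0.4]
width: 0.0007
```

```bash
python3 -m inch '0 0 0 -1 0 0 0; 0 0 0 -1.3 0 0 0; 0 0 0 -1.4 0 0 0'; python3 -m inch '0 0 0 -0.15 0 0 0';python3 -m inch '0 0 0 -0.15 0 0 0'
```

```text
t: 3.18
eef_pos: [0.463, 0.2164, 0.1557]
ee_rot: [3.141, -0.001, -1.427]
force: [-0.4, 0.2, -0.1]
width: 0.0003
t: 3.3
eef_pos: [0.463, 0.2167, 0.1543]
ee_rot: [3.141, -0.0, -1.427]
force: [-0.0, -0.9, 0.3]
width: 0.0008
t: 3.42
eef_pos: [0.463, 0.2168, 0.1528]
ee_rot: [3.141, -0.0, -1.427]
force: [0.1, -0.1, 0.1]
width: 0.0004
```

```bash
python3 -m inch '0 0 0 -0.1 0 0 0'
```

```text
t: 3.55
eef_pos: [0.4631, 0.2169, 0.1518]
ee_rot: [3.141, -0.0, -1.427]
force: [-0.1, 0.2, 1.2]
width: 0.0003
```

```bash
for i in 1 2 3; do python3 -m inch '0 0 0 -0.1 0 0 0' | egrep 'eef_pos|force'; done
```

```text
eef_pos: [0.4631, 0.2169, 0.1508]
force: [-0.4, -0.7, -0.5]
eef_pos: [0.4632, 0.2169, 0.1498]
force: [-0.0, 0.2, -0.4]
eef_pos: [0.4632, 0.2168, 0.1488]
force: [0.5, -0.5, -0.0]
```

```bash
python3 - <<'E'
from h import *
a=grab_frame("side")["pixels"][110:210,215:315];b=grab_frame("top")["pixels"][200:300,190:290]
cv2.imwrite("pics/d.png",np.hstack([cv2.resize(x,(400,400),interpolation=2) for x in(a,b)])[:,:,::-1])
print(telemetry.get_state()["force"])
E
```

```text
[0.32830142 0.17419803 0.31568113]
```

View pics/d.png

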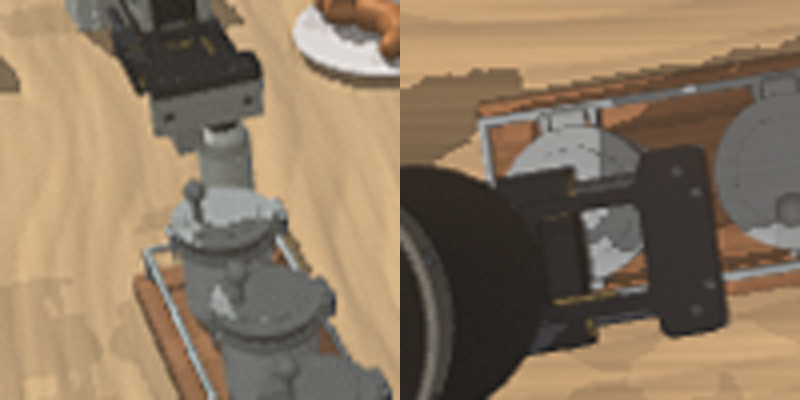

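The side crop shows the knob bare at about (194,190), with the gripper ending above it. The top view shows the gripper over the left lid. I'll project the reported tool axis into both pictures to check.

```bash
python3 - <<'E'
from h import *
s=telemetry.get_state();p=np.array(s["eef_pos"]);print(p,s["width"])
out=[]
for n,(r,c) in dict(side=(60,190),top=(190,160)).items():
    f=grab_frame(n);im=cv2.resize(f["pixels"][r:r+133,c:c+133],(532,532),interpolation=2)[:,:,::-1].copy()
    for h,col in((0,(0,0,255)),(.019,(0,255,0)),(.066,(255,0,0)),(.15,(0,255,255))):
        X=np.array(f["R"])@(p+[0,0,h])+f["t"];u=[f["fx"]*X[0]/X[2]+f["cx"],f["fy"]*X[1]/X[2]+f["cy"]];print(n,h,np.round(u,1))
        cv2.circle(im,(int((u[0]-c)*4+2),int((u[1]-r)*4+2)),4,col,-1)
    out.append(im[:, :400] if 0 else cv2.resize(im,(400,400)))
cv2.imwrite("pics/e.png",np.hstack(out))
E
```

```text
[0.46310179 0.21676311 0.14865423] 0.0004032405399664158
side 0 [262.5 156.5]
side 0.019 [261.9 151.3]
side 0.066 [260.2 138. ]
side 0.15 [257.1 112.5]
top 0 [231.5 261. ]
top 0.019 [229.3 261.7]
top 0.066 [223.2 263.4]
top 0.15 [210.3 267.2]
```

View pics/e.png

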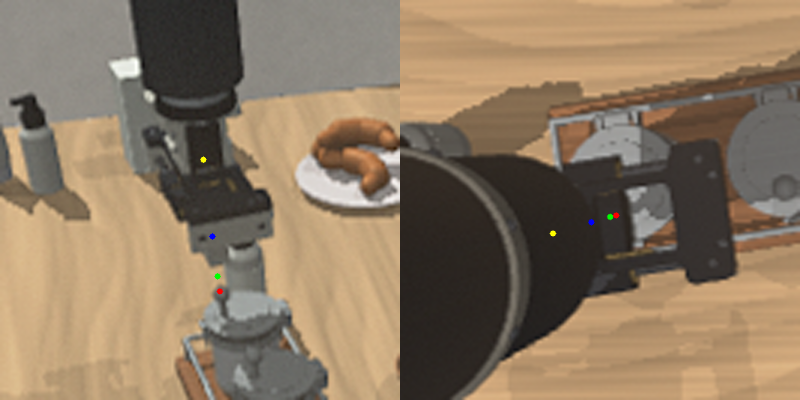

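The reported TCP (red) coincides with the knob. The visible fingers stop roughly 2–3 cm above it, and no force has shown yet. So I keep going down in small steps, watching the force.

```bash
for i in 1 2 3; do python3 -m inch '0 0 0 -0.15 0 0 0' | egrep 'eef_pos|force'; done
```

```text
eef_pos: [0.4633, 0.2169, 0.1474]
force: [0.0, 0.2, 0.1]
eef_pos: [0.4633, 0.2169, 0.1458]
force: [0.1, -0.3, -0.7]
eef_pos: [0.4632, 0.2169, 0.1441]
force: [0.8, -0.2, -0.7]
```

```bash
for i in 1 2 3 4; do python3 -m inch '0 0 0 -0.15 0 0 0' | egrep 'eef_pos|force'; done
```

```text
eef_pos: [0.4632, 0.2169, 0.1425]
force: [-0.5, -0.9, -0.8]
eef_pos: [0.4632, 0.2169, 0.1408]
force: [0.5, 0.6, -0.7]
eef_pos: [0.4632, 0.2169, 0.1392]
force: [0.2, -0.2, -0.0]
eef_pos: [0.4632, 0.2168, 0.1376]
force: [0.2, 0.8, 0.3]
```

```bash
for i in 1 2 3; do python3 -m inch '0 0 0 -0.15 0 0 0' | egrep 'eef_pos|force'; done
```

```text
eef_pos: [0.4632, 0.2169, 0.136]
force: [-0.1, 0.2, -0.2]
eef_pos: [0.4632, 0.2169, 0.1344]
force: [0.4, 0.3, -0.6]
eef_pos: [0.4632, 0.2169, 0.1328]
force: [0.6, 0.4, -0.7]
```

```bash
python3 - <<'E'
from h import *
f=grab_frame("side");r,c=110,225
im=cv2.resize(f["pixels"][r:r+75,c:c+75],(600,600),interpolation=2)[:,:,::-1].copy()
p=np.array(telemetry.get_state()["eef_pos"])
for h,col in((0,(0,0,255)),(.019,(0,255,0)),(.066,(255,0,0))):
    X=np.array(f["R"])@(p+[0,0,h])+f["t"];u=[f["fx"]*X[0]/X[2]+f["cx"],f["fy"]*X[1]/X[2]+f["cy"]]
    cv2.circle(im,(int((u[0]-c)*8+4),int((u[1]-r)*8+4)),3,col,-1)
cv2.imwrite("pics/f.png",im)
E
```

```text
(no output)
```

View pics/f.png

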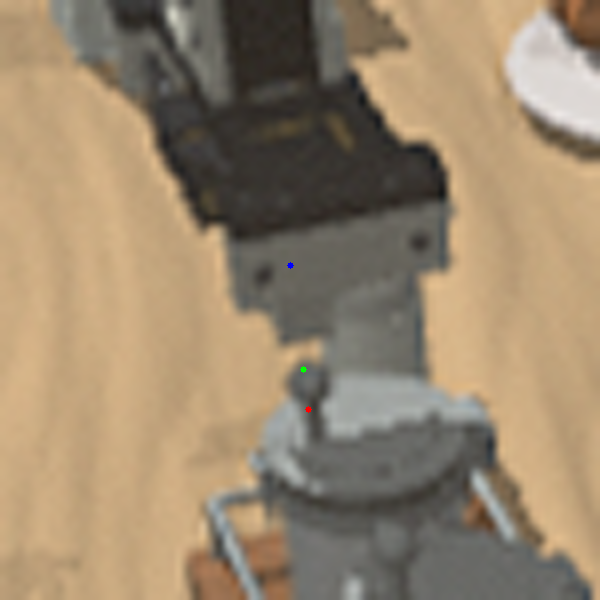

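The fingertip ends at about (300,340) and the knob top is at (308,362), so roughly 1 cm of gap is left. The reported TCP therefore seems to sit about 3 cm below the real fingertip. I continue down to contact.

```bash
for i in 1 2 3 4; do python3 -m inch '0 0 0 -0.2 0 0 0' | egrep 'eef_pos|force'; done
```

```text
eef_pos: [0.4632, 0.2169, 0.1306]
force: [-0.2, 0.5, 0.1]
eef_pos: [0.4632, 0.2169, 0.1284]
force: [0.7, -0.4, -0.5]
eef_pos: [0.4632, 0.2169, 0.1263]
force: [0.1, -0.9, 0.4]
eef_pos: [0.4631, 0.2168, 0.1241]
force: [-0.3, -0.5, 0.2]
```

```bash
for i in 1 2; do python3 -m inch '0 0 0 -0.1 0 0 0' | egrep 'eef_pos|force'; done
```

```text
eef_pos: [0.4631, 0.2168, 0.1229]
force: [-0.2, 0.3, -0.9]
eef_pos: [0.4631, 0.2168, 0.1219]
force: [-0.1, -0.5, -0.3]
```

```bash
for i in 1 2 3; do python3 -m inch '0 0 0 -0.1 0 0 0' | egrep 'eef_pos|force'; done
```

```text
eef_pos: [0.4631, 0.2168, 0.1208]
force: [1.2, -0.0, 0.1]
eef_pos: [0.4632, 0.2168, 0.1198]
force: [-0.3, -0.9, 0.2]
eef_pos: [0.4632, 0.2169, 0.1188]
force: [0.6, 0.9, -0.1]
```

```bash
for i in 1 2 3; do python3 -m inch '0 0 0 -0.1 0 0 0' | egrep 'eef_pos|force'; done
```

```text
eef_pos: [0.4632, 0.2168, 0.1177]
force: [-0.9, 0.2, -0.2]
eef_pos: [0.4632, 0.2169, 0.1166]
force: [0.6, 0.4, -0.0]
eef_pos: [0.4632, 0.2169, 0.1156]
force: [-0.6, -0.3, 4.1]
```

Contact. I press a little more to feel the stiffness.

```bash
for i in 1 2; do python3 -m inch '0 0 0 -0.05 0 0 0' ; done
```

```text
t: 7.05
eef_pos: [0.4633, 0.2169, 0.1155]
ee_rot: [-3.141, -0.0, -1.427]
force: [-3.6, -0.9, 5.8]
width: 0.0002
t: 7.18
eef_pos: [0.4634, 0.2169, 0.1155]
ee_rot: [-3.141, -0.0, -1.426]
force: [-3.2, 0.4, 8.2]
width: 0.0004
```

```bash
python3 - <<'E'
from h import *
f=grab_frame("side");r,c=120,230
cv2.imwrite("pics/g.png",cv2.resize(f["pixels"][r:r+60,c:c+60],(600,600),interpolation=2)[:,:,::-1])
print(telemetry.get_state()["force"])
E
```

```text
[-2.45163548 -0.12627697  5.10940726]
```

View pics/g.png

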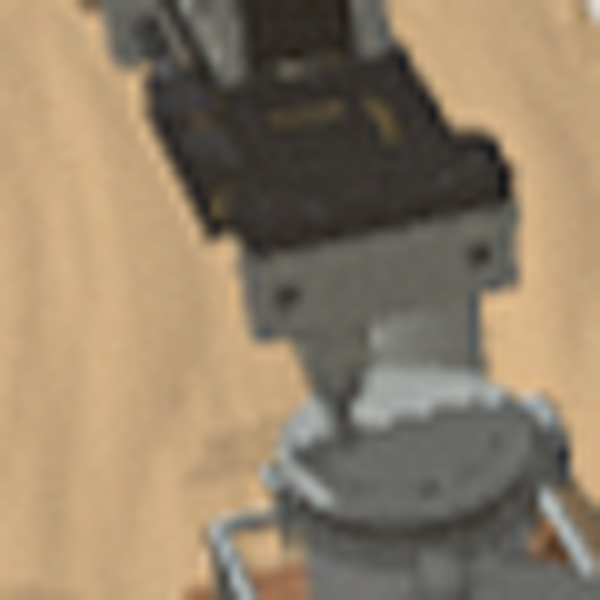

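The fingertip sits on the left knob at about (345,390). The force jumped from 0 to over 8 N with no travel, so the left lid is firm. Reported knob-contact height is 0.1155. Next is the middle lid.

```bash
python3 -m inch '0 0 0 1.5 0 0 0; 0 0.6 -4 1.5 0 0 0; 0 1.2 -8.5 1.5 0 0 0; 0 1.65 -11.4 1.5 0 0 0; 0 1.65 -11.4 0.6 0 0 0; 0 1.65 -11.4 0.2 0 0 0; 0 1.65 -11.4 0.2 0 0 0'; for i in 1 2 3; do python3 -m inch '0 0 0 -0.1 0 0 0' | egrep 'eef_pos|force'; done
```

```text
t: 8.1
eef_pos: [0.4797, 0.1034, 0.1173]
ee_rot: [-3.142, -0.0, -1.426]
force: [-0.2, 0.2, -0.5]
width: 0.0006
eef_pos: [0.4798, 0.1041, 0.1165]
force: [-0.4, -0.5, 0.3]
eef_pos: [0.4799, 0.1045, 0.1156]
force: [-1.0, -1.8, 3.1]
eef_pos: [0.48, 0.1044, 0.1153]
force: [-4.4, -2.6, 10.9]
```

The middle lid is firm too, stopping at the same height with 11 N. Next is the right lid.

```bash
python3 -m inch '0 0 0 1.5 0 0 0; 0 0.6 -4 1.5 0 0 0; 0 1.2 -8.5 1.5 0 0 0; 0 1.65 -11.5 1.5 0 0 0; 0 1.65 -11.5 0.6 0 0 0; 0 1.65 -11.5 0.2 0 0 0; 0 1.65 -11.5 0.2 0 0 0'; for i in 1 2 3 4 5 6; do python3 -m inch '0 0 0 -0.1 0 0 0' | egrep 'eef_pos|force'; done
```

```text
t: 9.35
eef_pos: [0.4962, -0.01, 0.1169]
ee_rot: [3.141, -0.002, -1.422]
force: [0.5, 0.6, 0.2]
width: 0.0007
eef_pos: [0.4964, -0.0092, 0.116]
force: [-0.5, 0.8, 0.4]
eef_pos: [0.4964, -0.0088, 0.1152]
force: [-2.0, -1.3, 0.7]
eef_pos: [0.4962, -0.0087, 0.1143]
force: [-1.0, -0.7, 2.7]
eef_pos: [0.4958, -0.0088, 0.1134]
force: [-2.9, -1.2, 4.1]
eef_pos: [0.4955, -0.009, 0.1124]
force: [-3.8, -0.9, 4.6]
eef_pos: [0.4949, -0.0091, 0.1115]
force: [-4.7, -0.4, 6.3]
```

The right lid gives: about 4 mm of travel with the force rising gradually to 4–6 N, so it is the loose one. I rise and open the fingers, then look before grasping, because the fingertip length is in doubt.

```bash
python3 -m inch '0 0 0 2 0 0 0; 0.6 0.15 -0.25 5 0 0 0; 0.6 0.15 -0.25 5 0 0 0; 0.6 0.15 -0.25 5 0 0 0; 0.6 0.15 -0.25 5 0 0 0;0.6 0.15 -0.25 5 0 0 0' 10; python3 - <<'E'
from h import *
f=grab_frame("side");r,c=145,245
p=np.array(telemetry.get_state()["eef_pos"]);print(p)
im=cv2.resize(f["pixels"][r:r+75,c:c+75],(600,600),interpolation=2)[:,:,::-1].copy()
j=np.array([-.143,.99,0])*.0265
for off in (j,0*j,-j):
  for h,col in((0,(0,0,255)),(.0385,(0,255,0))):
    X=np.array(f["R"])@(p+off+[0,0,h])+f["t"];u=[f["fx"]*X[0]/X[2]+f["cx"],f["fy"]*X[1]/X[2]+f["cy"]]
    cv2.circle(im,(int((u[0]-c)*8+4),int((u[1]-r)*8+4)),3,col,-1)
cv2.imwrite("pics/i.png",im)
E
```

```text
t: 10.85
eef_pos: [0.4961, -0.0117, 0.1608]
ee_rot: [3.138, -0.002, -1.419]
force: [-0.3, 0.9, -0.0]
width: 0.0448
[ 0.49618248 -0.01168072  0.16093228]
```

View pics/i.png

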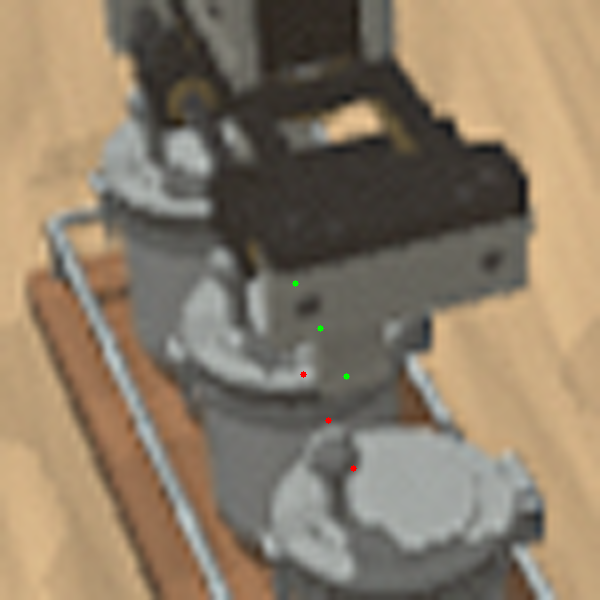

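With the fingers open, the near fingertip ends at about (355,390), which matches the +38 mm offset mark (green), and the knob is at (332,452). So I aim for a reported z of about 0.0905 to put the ball between the pads.

```bash
python3 -m inch '0.6 0.05 0 -3 0 0 0; 0.6 0.05 0 -5 0 0 0; 0.6 0.05 0 -6 0 0 0; 0.6 0.05 0 -7 0 0 0; 0.6 0.05 0 -7 0 0 0'; python3 -m inch '0 0 0 0 0 0 0; 0 0 0 0 0 0 0; 0 0 0 0 0 0 0; 0 0 0 0 0 0 0; 0 0 0 0 0 0 0' 10
```

```text
t: 11.52
eef_pos: [0.4965, -0.0117, 0.0906]
ee_rot: [3.138, -0.003, -1.419]
force: [0.1, -0.3, 0.5]
width: 0.0526
t: 12.15
eef_pos: [0.4965, -0.0117, 0.0907]
ee_rot: [3.138, -0.002, -1.419]
force: [-0.4, -0.1, 0.5]
width: 0.0166
```

```bash
python3 -m inch '0 0 0 0 0 0 0; 0 0 0 0 0 0 0' 12; python3 - <<'E'
from h import *
f=grab_frame("side");r,c=145,245
cv2.imwrite("pics/j.png",cv2.resize(f["pixels"][r:r+75,c:c+75],(600,600),interpolation=2)[:,:,::-1])
E
```

```text
t: 12.4
eef_pos: [0.4965, -0.0117, 0.0907]
ee_rot: [3.138, -0.002, -1.419]
force: [0.7, 1.3, 0.7]
width: 0.0165
```

View pics/j.png

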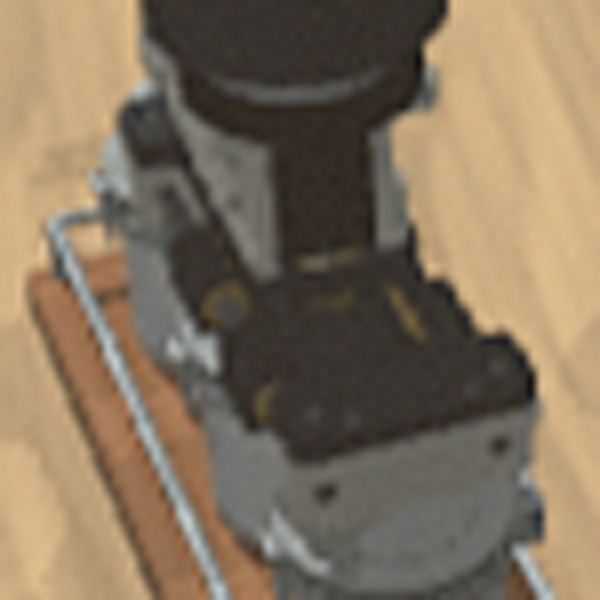

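The fingers stop steadily at 16.5 mm, closed around the ball: the picture shows the gripper down over the right lid at about (400,480). I start the arc, checking after a small lift.

```bash
python3 -m inch '0 0.35 0.05 0.6 0 0 0; 0 0.72 0.1 1.1 0 0 0; 0 1.15 0.17 1.6 0 0 0; 0 1.61 0.23 2.07 0 0 0; 0 1.61 0.23 2.07 0 0 0' 15
```

```text
t: 13.08
eef_pos: [0.513, -0.0094, 0.1118]
ee_rot: [3.138, -0.002, -1.419]
force: [-1.5, -0.0, -1.3]
width: 0.0169
```

```bash
python3 -m inch '0 0.5 0.08 0.42 0 0 0; 0 1.06 0.16 0.79 0 0 0; 0 1.63 0.24 1.1 0 0 0; 0 2.23 0.32 1.39 0 0 0; 0 2.23 0.32 1.39 0 0 0'; python3 - <<'E'
from h import *
o=[]
for n,(r,c) in dict(side=(120,240),top=(180,290)).items():
    f=grab_frame(n);o.append(cv2.resize(f["pixels"][r:r+100,c:c+100],(400,400),interpolation=2)[:,:,::-1])
cv2.imwrite("pics/k.png",np.hstack(o))
E
```

```text
t: 13.7
eef_pos: [0.536, -0.0061, 0.1259]
ee_rot: [3.139, -0.003, -1.419]
force: [-1.5, -0.2, 0.7]
width: 0.0168
```

View pics/k.png

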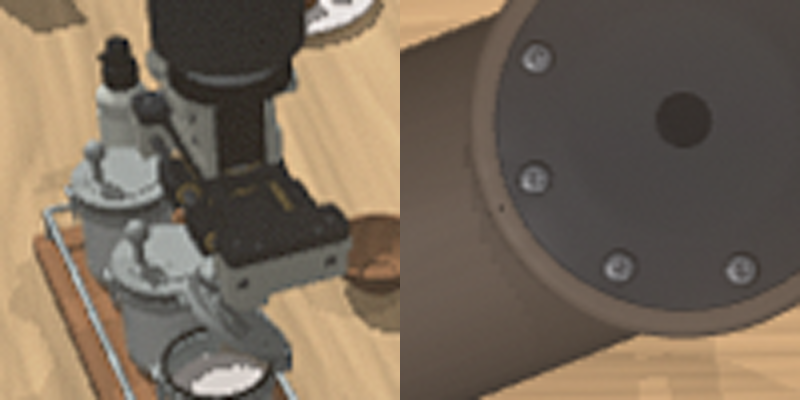

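The side view shows the right lid open at about 40° with its near edge up at (215,310) and the pot's inside visible at (225,365). The gripper is still on the knob, and the other two lids are shut. On to about 51°.

```bash
python3 -m inch '0 0.45 0.07 0.17 0 0 0; 0 0.9 0.13 0.3 0 0 0; 0 1.38 0.2 0.4 0 0 0; 0 1.38 0.2 0.4 0 0 0; 0 1.38 0.2 0.4 0 0 0; 0 1.38 0.2 0.4 0 0 0'; python3 - <<'E'
from h import *
r,c=120,240
f=grab_frame("side");cv2.imwrite("pics/l.png",cv2.resize(f["pixels"][r:r+120,c:c+120],(600,600),interpolation=2)[:,:,::-1])
for k,z in dict(tube=0,carton=0,bowl=0,pump_bottle=0).items():
    for d in pinpoint("side",k)[:1]: print(k,d["p"],onz(f,d["location"],z))
E
```

```text
t: 14.55
eef_pos: [0.5491, -0.0042, 0.1297]
ee_rot: [3.138, -0.002, -1.419]
force: [-1.3, -0.2, 0.5]
width: 0.0167
tube 0.68 [ 0.48993189 -0.18154212  0.        ]
bowl 0.53 [0.6806732  0.16922977 0.        ]
pump_bottle 0.72 [0.51045362 0.38862032 0.        ]
```

View pics/l.png

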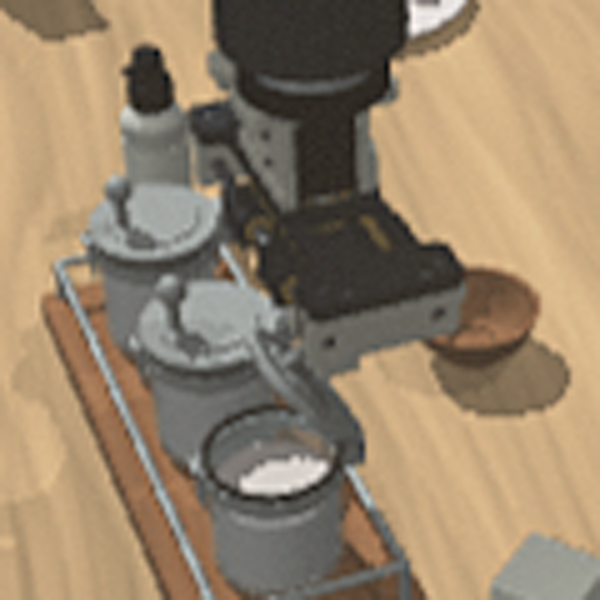

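```bash
python3 -c "
from h import *
arm.job_done();s=telemetry.get_state();print(s['t'],s['eef_pos'],s['force'],s['width'])"
```

```text
the job is handed in; nothing more can be done
the job is handed in; nothing more can be done
```

The loose lid is the right one. I lifted it by its knob to about 51° and handed the job in at about 14.6 s with the gripper still holding it.

- **Taps:** I pressed each knob with the fingers shut, going left, middle, right. The left and middle lids stopped dead, reaching 8 N and 11 N with no travel. The right lid sank about 4 mm with a soft rise to 4–6 N.
- **Last checks:** The fingers stayed steady on the ball at 16.7 mm and the force was small, about 1.4 N. The last picture shows the right pot open, with the left and middle lids shut. The 51° comes from how far the tool moved along the arc, not from a direct reading.
- **Bystanders:** In the last picture the tube, bowl and pump bottle were found where they had been, within the detector's scatter of 1–2 cm. The carton was not detected in that check. Part of a carton-like shape shows in that view, and the arm never went near it.
- **Disagreements:** Contact came about 38 mm lower than the reported tool tip should have allowed. The pictures also showed the fingers ending above the reported point, so I set the grasp height from the felt contact instead. The grip width was 16.5–16.9 mm, not the ball's 18 mm, so the pads probably hold it slightly off centre.
- **After hand-in:** The state read after hand-in was refused, so I have no reading from the final second.

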